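Swing the probe over the jug and press it down

TASK

Push the probe stand's swing arm round from the side until the probe hangs over the middle of the jug (the vessel with a handle), and then press the probe's head down as far as it goes, so that the probe stands inside the jug. Lower the probe nowhere else and do not grip the arm or pull the probe up; leave the jug and the other vessels standing where they are.

Things in the scene. Friction and masses are not known exactly. Their poses are not given: they have to be found in the camera images.
- pivot (a point): Point on the upright axis of the probe stand's column, 160 mm above the worktop, at mid-height of the swing arm. The stand is fixed: round base 110 mm across, thin steel column, on top a hub 38 mm across up to 176 mm height. From the hub the level arm reaches out to the probe, 200 mm from the axis. The vessels stand in any order on the probe's arc, two either side of the arm at the start.
- swing (a joint): Angle of the swing arm about the column, rad; grows anticlockwise seen from above, stops at -1.6 and 1.6. At 0 the arm points along the stand's own -x axis, roughly towards the robot (the stand is itself turned by up to 0.25 rad). Turning takes about 0.25 N m (2.5 N pushed at 100 mm from the axis); the arm stays where it is left.
- rail_left: One of the arm's two parallel aluminium side rails, the one on the robot's left (+y). Rails run from 16 to 184 mm from the column's axis, 8 mm thick, 24 mm tall, from 148 to 172 mm height; over both rails the arm is 28 mm wide. Its body origin lies on the column's axis at the worktop; its -x axis points out along the arm.
- rail_right: The other rail, on the robot's right (-y); same size and origin.
- probe (a joint): How far the probe is pushed down through the block at the arm's end, m: 0 at the start, 0.045 fully down at its stop, negative when pulled up. It slides with about 3 N of friction and stays where it is left.
- probe_tip (a point): Lower end of the probe, a steel rod 10 mm thick, upright, 200 mm from the column's axis; 115 mm above the worktop at the start, 70 mm when fully down.
- probe_head (a point): Centre of the top of the probe's flat black head, a disc 34 mm across and 10 mm thick; the top is 238 mm above the worktop at the start, 193 mm when the probe is fully down. The block that carries the probe is 32 by 28 mm, its top at 177 mm.
- jug_rim (a point): Centre of the mouth of the jug, at its rim: a steel jug 80 mm across and 90 mm tall with walls of 4 mm, open at the top, the only vessel with a handle (the handle points roughly away from the robot). It stands loose on the worktop, within 8 mm of the circle that the probe sweeps.
- jug: The same jug; origin at the centre of its underside, z up, handle on its +y side.
- beaker: Open steel beaker without a handle, 66 mm across, 95 mm tall, loose; origin at the centre of its underside.
- bottle: Closed brown glass bottle with a black cap, 54 mm across, 100 mm tall, loose; origin at the centre of its underside.
- tin: Closed steel tin, 66 mm across, 75 mm tall, loose; origin at the centre of its underside.
Mind the look-alikes: they are no part of the job. What is shaped like the jug but orange or purple is not meant.

How it is judged (in metres and radians):
On the way:
1. the raised probe hangs over the middle of the jug (horizontal distance between probe_tip and jug_rim below 0.018 m and value of joint probe below 0.012 m), for 0.2 s.
At the end, for the whole second after the job is handed in: The probe is pushed down at least 40 of its 45 mm with its tip within 18 mm of the jug's axis, the arm is at rest, and every vessel stands upright (within 0.1 rad) and within 15 mm of where it was (horizontal distance between probe_tip and jug_rim below 0.018 m and value of joint probe above 0.04 m and velocity of joint swing between -0.02 and 0.02 rad/s and distance of each of jug, beaker, bottle, tin from where it was at the start of the episode below 0.015 m and angle between each of jug, beaker, bottle, tin's own z axis and vertical below 0.1 rad); the robot touches nothing.
It fails at once if the probe is lowered by more than 12 mm anywhere but over the jug (tip over 18 mm from the middle of its mouth) (value of joint probe above 0.012 m and not (horizontal distance between probe_tip and jug_rim below 0.018 m)).
It fails at once if the probe is pulled up by more than 8 mm (value of joint probe below -0.008 m).
It fails at once if the arm is gripped: the fingers press on both rails at once (over 2 N each) (contact force between the fingers and rail_left above 2 N and contact force between the fingers and rail_right above 2 N).
It fails at once if a vessel is lifted, tipped or shoved (15 mm, 0.3 rad) (distance of any of jug, beaker, bottle, tin from where it was at the start of the episode above 0.015 m or angle between any of jug, beaker, bottle, tin's own z axis and vertical above 0.3 rad).
It also fails if it takes over 53 s, if anything falls off the work surface, if the arm or the gripper's body presses on something with over 40 N, if the wrist force passes 120 N, or if a joint passes its speed limit or range.

ROBOT

A 6-joint arm with a two-finger parallel gripper is mounted at the origin on the work surface. World frame = base frame: x ahead of the robot, y to its left, z up, the work surface at z = 0. Lengths are in m, angles in degrees, forces in N, time in s.
With the tool pointing down it reaches from about 0.4 to 0.825 m from the base axis. Payload 7 kg.
Tool frame: the origin (TCP) lies on the centre line of the jaws, within the pads' length; the fingertips stand 17 mm ahead of it and the grasp point (between the pads) lies 2 mm behind it; y points along the fingers, z is the direction in which the jaws open and shut, and the axes are right-handed (so a half turn about y gives the same grasp; the last joint's range is limited). The gripper opens to 88 mm and grips with 3 to 60 N. Pads are 19 mm wide; open, the fingers measure 130 mm over their backs; the gripper's body (78 mm by 193 mm) begins 47 mm behind the grasp point.
Start: joints at [-52.305, 20.546, 0.682, 0, -70.136, -16.507], TCP at [0.244, -0.629, 0.222] pointing down, gripper open.
Joint ranges: [-176.03, 176.03], [-82.01, 121.73], [-58.28, 71.71], [-173.87, 95.51], [-174.79, -0.11], [-173.66, 173.66]. Speed limits (degrees/s): [136.94, 136.94, 172.46, 180, 180, 180].

INTERFACE

Orientations are given as [roll, pitch, yaw] about the fixed x, y, z axes, in that order (R = Rz(yaw) Ry(pitch) Rx(roll)).
In Python, from plant import r, capture, camera_info gives the robot as it stands. The module is installed in compiled form; this text tells all that it offers.
- The arm moves only by the tool apply_moves, never from a script. Its argument "deltas" is a list of rows, each an object of numbers: "tx", "ty", "tz": the shift along the tool's x, y, z in m; "turn": the turn about the tool's y in rad; "gripper": the finger opening in m, from 0 to 0.0876. A call has 1 to 5 rows; each row is the pose to reach, as a shift and turn from the pose commanded when the call began, along the tool's axes at that moment; what a row does not reach only later rows make up. A row lasts 1/10 s, in which the tool goes at most 50 mm and 8.59 degrees, less where a joint would pass 70% of its speed; a pose out of reach is approached as far as the arm can. A call with a gripper value outside its range is refused whole. The fingers move at their own pace and stop on an object; "newtons" is the grip in N (left out, the last holds). Time passes only in rows, so rows that repeat a pose let the fingers close. It gives the time, the measured TCP pose, the force and the opening at its end, in the units of the state.
- r.get_state(): the state, without advancing time (a new reading comes with each control period).
- capture(name): name is "side" or "top"; returns (picture, depth): 400x640x3 uint8, red, green, blue; 400x640 float32, m along the optical axis (not along the pixel's ray), 0 where there is no reading.
- camera_info(name): a dict with "K" (3x3 intrinsics, pixels), "eye" and "orientation" of the camera in the world. Camera axes: x right, y up, looking along -z (the intrinsics and any distortion apply to the point x, -y, -z); pixel columns grow to the right and rows downward; lengths in m; the calibration is good to about 2 mm. A picture is of the moment at which its call begins. camera_info takes no time and is no camera call.
- r.close_job(): hands the job in, once; it reports no verdict.
The state is a dict: "time_s": time; "joints": joint angles; "qd": joint speeds; "joint_torque": joint torques, N m; "tcp_pos": TCP position; "eef_rot": TCP orientation; "contact_force": force on the tool from outside, world axes, zero at the start; "moment": the same for the moment, N m; "gripper_width": finger opening in m.
Only numpy, scipy, OpenCV 4.12 (cv2) and the standard library are available. Lean on these libraries where they do the work, as an engineer would, in place of code of your own. Each camera call takes 0.05 s, during which the arm holds its last target.

## Working session

There is one attempt and no reset: what is moved stays moved. The work goes in short steps, Python scripts to look and compute and a tool call to move; the robot and the scene stay as the last step left them, time stands still between calls to the robot, and variables do not carry over. Pictures are saved under pics/ and viewed, and the job is handed in when it is done.

Besides the shell and the picture viewer there is one more tool, called after ">>>" by a JSON object that holds its "op" and its "data". apply_moves: Moves the arm, as the interface text tells. Its arguments: {"type":"object","properties":{"deltas":{"type":"array","items":{"type":"object","properties":{"tx":{"type":"number"},"ty":{"type":"number"},"tz":{"type":"number"},"turn":{"type":"number"},"gripper":{"type":"number"}}}},"newtons":{"type":"number"}},"required":["deltas"]}

```bash
mkdir -p pics; ls
python3 - <<'E'
from plant import r, capture, camera_info
import cv2, numpy as np
print(r.get_state())
for n in("side","top"):
    p,d=capture(n); cv2.imwrite(f"pics/{n}0.png",p[:,:,::-1]); np.savez(f"{n}0.npz",p=p,d=d); print(camera_info(n))
E
```

```text
pics
{'time_s': 0.0, 'joints': array([-5.23044097e+01,  2.05924981e+01,  6.34883301e-01, -2.00187573e-02,
       -7.01347601e+01, -1.65052419e+01]), 'qd': array([-0.0045515 ,  0.0114696 ,  0.03728649,  0.03277805,  0.09077081,
       -0.11386771]), 'joint_torque': array([-2.92844870e-04, -5.82713199e+01,  2.93042207e+01,  6.99670494e+00,
        6.88069253e-03, -2.07242474e-04]), 'tcp_pos': array([ 0.24377704, -0.62892752,  0.22111943]), 'eef_rot': array([-8.99060846e+01,  8.20312258e-03,  2.11835374e+01]), 'contact_force': array([-0.63498966,  0.18750393,  0.22079039]), 'moment': array([-0.01744851, -0.02961248, -0.02499116]), 'gripper_width': 0.08761193829806994}
{'K': array([[405.23100052,   0.        , 325.83023854],
       [  0.        , 405.23100052, 194.9905435 ],
       [  0.        ,   0.        ,   1.        ]]), 'eye': array([0.50927726, 0.50857692, 0.68860143]), 'orientation': array([ 4.32515071e+01,  4.87635061e-03, -1.73936391e+02])}
{'K': array([[399.38661665,   0.        , 319.88911754],
       [  0.        , 399.38661665, 196.51900489],
       [  0.        ,   0.        ,   1.        ]]), 'eye': array([0.49867117, 0.04376788, 0.93149477]), 'orientation': array([  5.42260855,  -1.44787761, -91.30454927])}
```

View pics/side0.png

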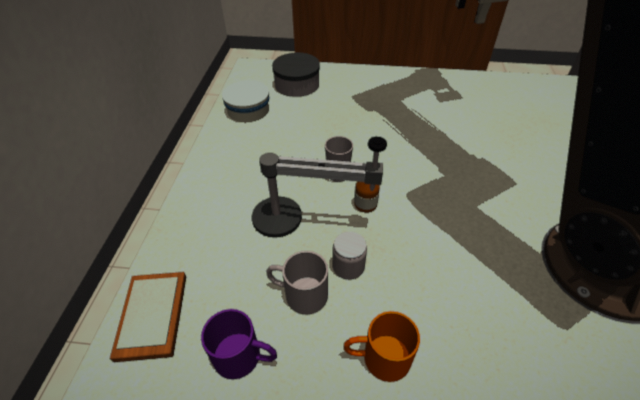

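View pics/top0.png

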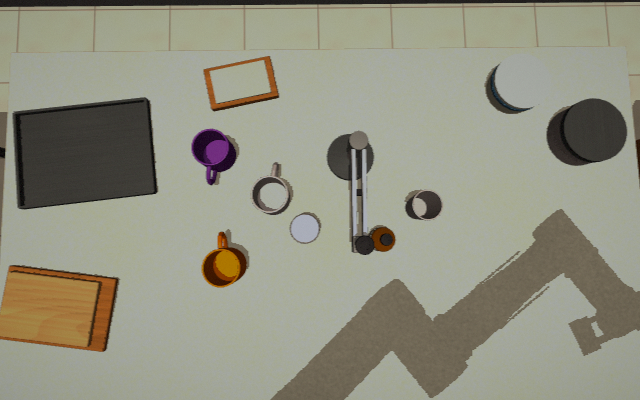

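Top view: the grey jug with a handle is at (271,194). Look-alikes are the purple mug (212,150), the orange mug (223,266), the handleless beaker (424,205) and the tin (305,228). The bottle is at (382,239), the hub at (359,140) and the probe head at (365,245). The choice is the grey jug, so I'll check it in a crop and measure.

```bash
cat > h.py <<'E'
import numpy as np, cv2
from scipy.spatial.transform import Rotation as R
from plant import r, capture, camera_info
def ray(n,u,v):
    c=camera_info(n);K=c['K']
    d=np.array([(u-K[0,2])/K[0,0],-(v-K[1,2])/K[1,1],-1])
    return c['eye'],R.from_euler('xyz',c['orientation'],degrees=True).apply(d)
def atz(n,u,v,z):
    e,d=ray(n,u,v);return e+d*(z-e[2])/d[2]
def proj(n,P):
    c=camera_info(n);K=c['K'];q=R.from_euler('xyz',c['orientation'],degrees=True).inv().apply(np.atleast_2d(P)-c['eye'])
    return np.c_[K[0,2]+K[0,0]*q[:,0]/-q[:,2],K[1,2]-K[1,1]*q[:,1]/-q[:,2]]
def crop(n,p,u0,v0,w,h,s,f):
    cv2.imwrite(f,cv2.resize(p[v0:v0+h,u0:u0+w,::-1],None,fx=s,fy=s,interpolation=cv2.INTER_CUBIC))
E
python3 - <<'E'
from h import *
p=np.load('top0.npz')['p'];s=np.load('side0.npz')['p']
crop('top',p,240,120,210,150,3.8,'pics/c1.png')
crop('side',s,240,120,160,200,3,'pics/c2.png')
E
```

```text
(no output)
```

View pics/c1.png

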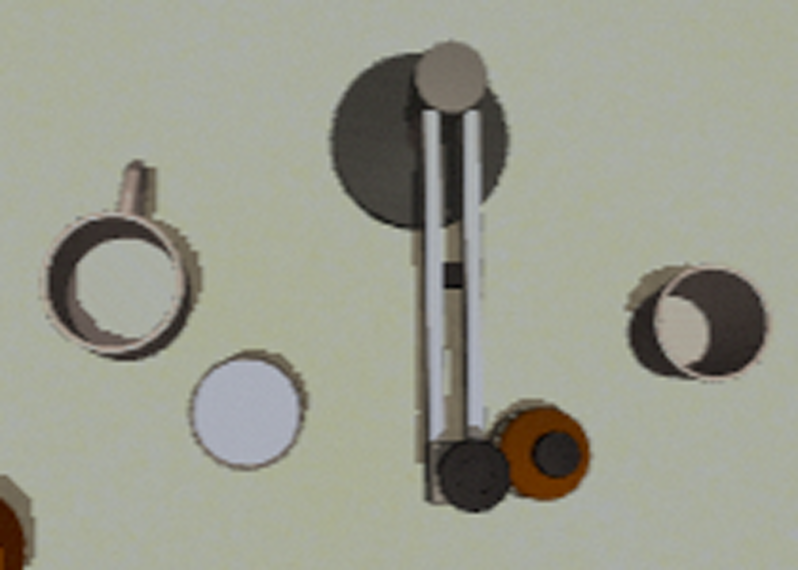

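View pics/c2.png

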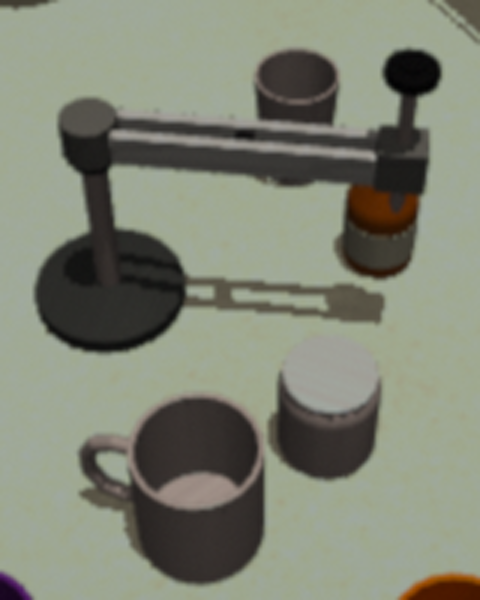

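Run:
```python
from h import *
f=lambda a,b:(240+a/3.8-.4,120+b/3.8-.4)
g=lambda a,b:(240+a/3-.3,120+b/3-.3)
H=atz('top',*f(451,77),.176);P=atz('top',*f(475,475),.238);J=atz('top',*f(116,283),.09)
B=atz('top',*f(420,142),.006);T=atz('top',*f(246,411),.075);bo=atz('top',*f(556,454),.1);be=atz('top',*f(712,323),.095)
print('hub',H,'base',B,'head',P,'jug',J,'tin',T,'bot',bo,'beak',be)
print('side hub',atz('side',*g(88,120),.176),'head',atz('side',*g(413,71),.238),'jug',atz('side',*g(197,451),.09))
for n,v in(('P',P),('J',J),('T',T),('bo',bo),('be',be)):
    d=(v-H)[:2];print(n,np.hypot(*d),np.degrees(np.arctan2(d[1],d[0])))
```

```text
hub [ 0.67833838 -0.0536261   0.176     ] base [ 0.67808711 -0.05496974  0.006     ] head [ 0.47900272 -0.05070784  0.238     ] jug [0.58539808 0.12566113 0.09      ] tin [0.51312761 0.05503714 0.075     ] bot [ 0.48545642 -0.11434508  0.1       ] beak [ 0.55582286 -0.20527188  0.095     ]
side hub [ 0.67678838 -0.05075972  0.176     ] head [ 0.47818783 -0.04464028  0.238     ] jug [0.58516319 0.12928746 0.09      ]
P 0.19935701943916134 179.16125304638746
J 0.20194506977061025 117.40166850196206
T 0.19774301006825262 146.6660856309501
bo 0.20221336734994944 -162.52606944245193
be 0.19495254285468142 -128.9349492256332
```

```bash
cat >> h.py <<'E'
def rows(wps):
    s=r.get_state();Rm=R.from_euler('xyz',s['eef_rot'],degrees=True);y0=s['eef_rot'][2]
    print('t',s['time_s'],'at',s['tcp_pos'].round(4),'yaw',round(y0,2),'F',s['contact_force'].round(1))
    for x,y,z,yaw in wps:
        q=Rm.inv().apply(np.array([x,y,z])-s['tcp_pos']);print(q.round(4),'turn',round(np.radians(y0-yaw),4))
E
python3 -c "
from h import *
rows([(.578,-.115,.26,-1)])"
```

```text
t 0.1 at [ 0.2438 -0.629   0.2212] yaw 21.18 F [-1.5  1.1  0.1]
[ 0.4973 -0.0383  0.3585] turn 0.3872
```

>>> {"op": "apply_moves", "data": {"deltas": [{"tx": 0.04, "ty": -0.02, "tz": 0.029, "turn": 0.03, "gripper": 0}, {"tx": 0.08, "ty": -0.039, "tz": 0.058, "turn": 0.06, "gripper": 0}, {"tx": 0.12, "ty": -0.039, "tz": 0.087, "turn": 0.09, "gripper": 0}, {"tx": 0.16, "ty": -0.039, "tz": 0.116, "turn": 0.12, "gripper": 0}, {"tx": 0.2, "ty": -0.039, "tz": 0.145, "turn": 0.15, "gripper": 0}]}}

```text
time_s: 0.6
tcp_pos: [0.3764, -0.4235, 0.261]
eef_rot: [-90.0, -0.0, 12.5]
contact_force: [1.4, -0.3, 1.0]
gripper_width: 0.0529
```

```bash
python3 -c "
from h import *
rows([(.578,-.115,.26,-1)])"
```

```text
t 0.6 at [ 0.3764 -0.4235  0.261 ] yaw 12.5 F [ 1.4 -0.3  1. ]
[0.2636 0.0011 0.2575] turn 0.2356
```

>>> {"op": "apply_moves", "data": {"deltas": [{"tx": 0.033, "tz": 0.032, "turn": 0.06, "gripper": 0}, {"tx": 0.066, "tz": 0.064, "turn": 0.12, "gripper": 0}, {"tx": 0.099, "tz": 0.096, "turn": 0.18, "gripper": 0}, {"tx": 0.132, "tz": 0.128, "turn": 0.236, "gripper": 0}, {"tx": 0.165, "tz": 0.16, "turn": 0.236, "gripper": 0}]}}

```text
invalid input at $.deltas[0]: expected keys tx, ty, tz, turn, gripper
```

```bash
python3 -c "
from h import *
rows([(.578,-.115,.26,-1)])"
```

```text
t 0.6 at [ 0.3764 -0.4235  0.261 ] yaw 12.5 F [ 1.4 -0.3  1. ]
[0.2636 0.0011 0.2575] turn 0.2356
```

>>> {"op": "apply_moves", "data": {"deltas": [{"tx": 0.033, "ty": 0, "tz": 0.032, "turn": 0.06, "gripper": 0}, {"tx": 0.066, "ty": 0, "tz": 0.064, "turn": 0.12, "gripper": 0}, {"tx": 0.099, "ty": 0, "tz": 0.096, "turn": 0.18, "gripper": 0}, {"tx": 0.132, "ty": 0, "tz": 0.128, "turn": 0.236, "gripper": 0}, {"tx": 0.165, "ty": 0, "tz": 0.16, "turn": 0.236, "gripper": 0}]}}

```text
time_s: 1.1
tcp_pos: [0.5025, -0.2313, 0.261]
eef_rot: [-90.0, 0.0, -1.0]
contact_force: [0.2, -1.3, 0.0]
gripper_width: 0.0134
```

```bash
python3 -c "
from h import *
rows([(.578,-.115,.26,-1)])"
```

```text
t 1.1 at [ 0.5025 -0.2313  0.261 ] yaw -1.03 F [ 0.2 -1.3  0. ]
[0.0734 0.001  0.1176] turn -0.0006
```

>>> {"op": "apply_moves", "data": {"deltas": [{"tx": 0.026, "ty": 0, "tz": 0.036, "turn": 0, "gripper": 0}, {"tx": 0.05, "ty": 0, "tz": 0.07, "turn": 0, "gripper": 0}, {"tx": 0.074, "ty": 0, "tz": 0.105, "turn": 0, "gripper": 0}, {"tx": 0.074, "ty": 0.03, "tz": 0.105, "turn": 0, "gripper": 0}, {"tx": 0.074, "ty": 0.06, "tz": 0.105, "turn": 0, "gripper": 0}]}}

```text
time_s: 1.6
tcp_pos: [0.5786, -0.1278, 0.2004]
eef_rot: [-90.0, -0.1, -0.8]
contact_force: [0.7, 0.4, -0.3]
gripper_width: 0.0006
```

Run:
```python
from h import *
p,d=capture('side');crop('side',p,200,80,250,200,3,'pics/s1.png')
print(r.get_state()['tcp_pos'],r.get_state()['contact_force'])
```

```text
[ 0.57508492 -0.12790279  0.19432305] [-3.25904564  1.06816092 -6.29357013]
```

View pics/s1.png

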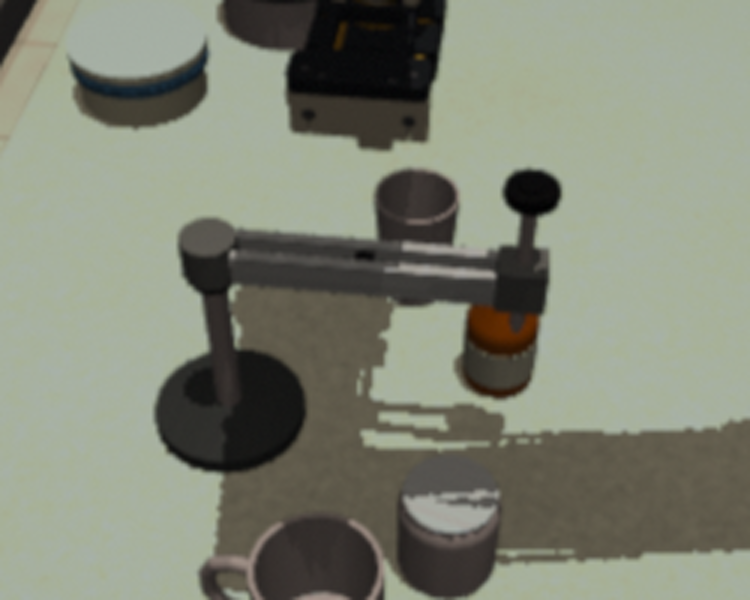

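The gripper looks farther from the arm than the state says, so I'm checking the projection against the picture.

Run:
```python
from h import *
s=r.get_state();t=s['tcp_pos'];print(t,s['contact_force'],s['time_s'],s['eef_rot'])
print(proj('side',[t,t-[0,0,.017],t+[0,0,.049]]),proj('top',[t]))
for n in('side','top'):
    p,d=capture(n);cv2.imwrite(f'pics/{n}2.png',p[:,:,::-1])
print(r.get_state()['tcp_pos'])
```

```text
[ 0.57508492 -0.12790279  0.19432305] [-3.25904564  1.06816092 -6.29357013] 1.65 [-89.91932463   0.42537128  -0.90420046]
[[326.76181357 130.34698653]
 [326.74831082 137.15570645]
 [326.8031861  109.48502139]] [[400.89449393 191.21744757]]
[ 0.57633749 -0.12927571  0.19933948]
```

View pics/side2.png

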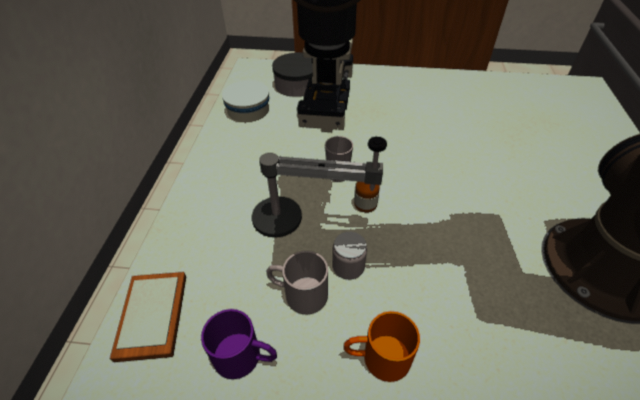

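View pics/top2.png

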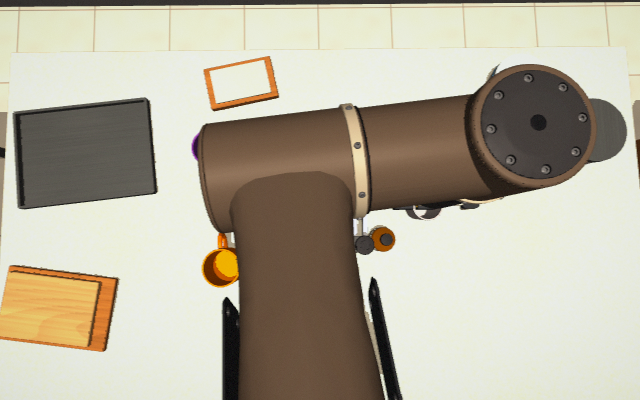

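Run:
```python
from h import *
s=r.get_state();t=s['tcp_pos'];print(t,s['contact_force'])
for dy in(-.097,-.021,0,.021,.097): print(dy,proj('side',[t+[0,dy,-.017],t+[0,dy,.049]]).round(1).tolist())
p,d=capture('side');crop('side',p,285,70,80,80,7,'pics/s3.png')
```

```text
[ 0.57633749 -0.12927571  0.19933948] [-0.7761204  -0.34047693  0.61436044]
-0.097 [[330.9, 106.7], [331.2, 79.4]]
-0.021 [[327.3, 128.3], [327.4, 100.4]]
0 [[326.2, 134.7], [326.2, 106.8]]
0.021 [[325.1, 141.4], [325.0, 113.3]]
0.097 [[320.6, 167.7], [320.3, 139.4]]
```

View pics/s3.png

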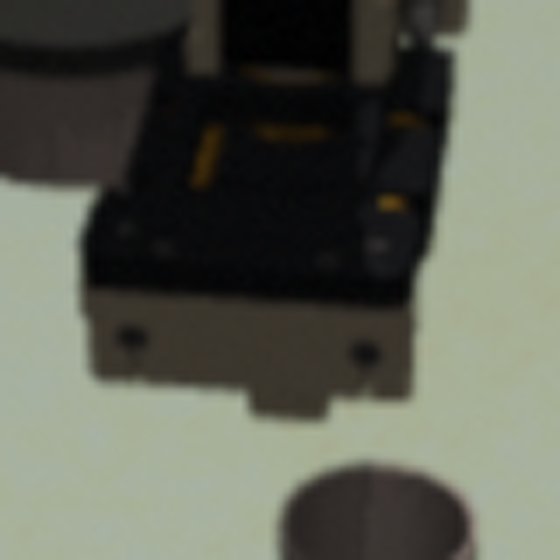

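Run:
```python
from h import *
p,d=capture('side')
def P3(u,v):
    e,q=ray('side',u,v);return (e+q*d[v,u]).round(4)
for u,v in((325,127),(325,128),(325,129),(322,128),(329,128),(310,122),(300,122),(340,122),(310,105),(310,95),(325,118),(320,112),(357,215//1),(378,143),(377,146),(269,160)): print(u,v,d[v,u],P3(u,v))
```

```text
325 127 0.77473587 [ 0.577  -0.1133  0.2134]
325 128 0.78306335 [ 0.5776 -0.1186  0.207 ]
325 129 1.1164001 [ 0.6064 -0.3835  0.    ]
322 128 1.1174523 [ 0.6149 -0.3855  0.0013]
329 128 0.77923256 [ 0.5696 -0.1163  0.2093]
310 122 0.6818068 [ 0.5946 -0.0421  0.2762]
300 122 0.6837884 [ 0.6116 -0.0419  0.275 ]
340 122 0.6737009 [ 0.544  -0.0408  0.2811]
310 105 0.65021664 [ 0.5927 -0.0364  0.314 ]
310 95 0.66788495 [ 0.5963 -0.0631  0.3151]
325 118 0.6709902 [ 0.5691 -0.0408  0.2872]
320 112 0.6582858 [ 0.5767 -0.0366  0.3015]
357 215 0.9001061 [ 0.5022 -0.0798  0.0025]
378 143 0.7025857 [ 0.4772 -0.045   0.2386]
377 146 0.6997195 [ 0.4786 -0.0388  0.2369]
269 160 0.7639612 [ 0.6762 -0.0484  0.1774]
```

The depth reading puts the finger tip about 22 mm higher and about 8 mm further back than the reported TCP implies. I'll go down a little more, clear of everything, and compare again.

>>> {"op": "apply_moves", "data": {"deltas": [{"tx": 0, "ty": 0.01, "tz": 0, "turn": 0, "gripper": 0}, {"tx": 0, "ty": 0.02, "tz": 0, "turn": 0, "gripper": 0}, {"tx": 0, "ty": 0.02, "tz": 0, "turn": 0, "gripper": 0}]}}

```text
time_s: 2.15
tcp_pos: [0.5767, -0.1295, 0.1797]
eef_rot: [-90.0, 0.1, -1.0]
contact_force: [-1.1, 0.1, 0.5]
gripper_width: 0.0002
```

Run:
```python
from h import *
s=r.get_state();t=s['tcp_pos'];print(s)
p,d=capture('side');crop('side',p,285,70,110,110,7,'pics/s4.png')
print(proj('side',[t+[0,.021,-.017]]))
def P3(u,v):
    e,q=ray('side',u,v);return (e+q*d[v,u]).round(4)
for v in range(128,144): print(v,P3(326,v),P3(310,v))
```

```text
{'time_s': 2.15, 'joints': array([ 6.25914322e+00,  1.45482496e+01, -1.36013708e+01, -3.77772997e-02,
       -6.19528424e+01, -9.72088757e+01]), 'qd': array([ 0.07348787, -0.35437391,  1.20148786,  0.64402706, -1.3640236 ,
       -0.0713851 ]), 'joint_torque': array([ 4.99827589e-02, -4.87901652e+01,  2.78069526e+01,  6.64528504e+00,
        2.64115697e-01,  1.67331065e-03]), 'tcp_pos': array([ 0.57669382, -0.12947483,  0.17974354]), 'eef_rot': array([-89.9798127 ,   0.10583782,  -0.96750645]), 'contact_force': array([-1.07169522,  0.05316034,  0.54519221]), 'moment': array([0.02964868, 0.00918897, 0.03311267]), 'gripper_width': 0.00018624050716213117}
[[324.92089569 148.9770645 ]]
128 [ 0.5676 -0.0424  0.2656] [ 0.5949 -0.0416  0.264 ]
129 [ 0.5677 -0.0434  0.2627] [ 0.5954 -0.0443  0.2597]
130 [ 0.5675 -0.0424  0.2614] [ 0.5952 -0.0427  0.2589]
131 [ 0.5674 -0.0414  0.26  ] [ 0.5954 -0.0436  0.256 ]
132 [ 0.5674 -0.041   0.2582] [ 0.5954 -0.0436  0.2539]
133 [ 0.5675 -0.0423  0.255 ] [ 0.5957 -0.0447  0.2509]
134 [ 0.5676 -0.0425  0.2527] [ 0.6443 -0.3557  0.0013]
135 [ 0.5752 -0.1144  0.1933] [ 0.6437 -0.3513  0.0014]
136 [ 0.5754 -0.1163  0.1894] [ 0.6433 -0.3476  0.0009]
137 [ 6.000e-01 -3.489e-01  2.000e-04] [ 6.428e-01 -3.441e-01  4.000e-04]
138 [ 0.5993 -0.3423  0.0021] [ 0.6425 -0.3413 -0.0008]
139 [ 0.5988 -0.338   0.0021] [ 0.6411 -0.3321  0.0032]
140 [ 0.5863 -0.2199  0.095 ] [ 0.641  -0.3307  0.001 ]
141 [ 0.5857 -0.214   0.0969] [ 0.6404 -0.3264  0.0011]
142 [ 0.5858 -0.2149  0.0931] [ 0.6398 -0.3219  0.0014]
143 [ 0.5857 -0.214   0.091 ] [ 0.6389 -0.3152  0.0036]
```

View pics/s4.png

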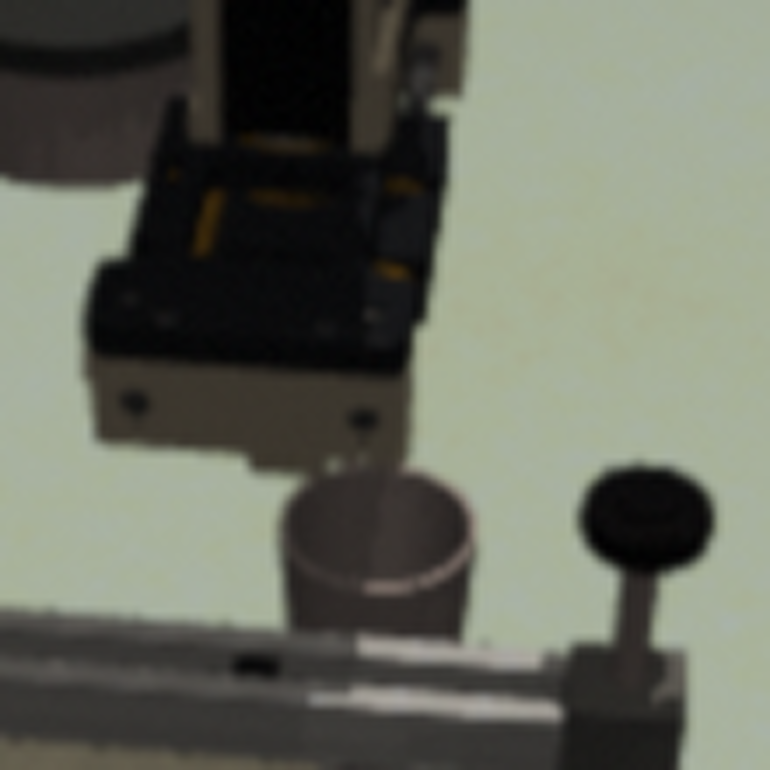

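>>> {"op": "apply_moves", "data": {"deltas": [{"tx": 0, "ty": 0.015, "tz": 0, "turn": 0, "gripper": 0}, {"tx": 0, "ty": 0.03, "tz": 0, "turn": 0, "gripper": 0}, {"tx": 0, "ty": 0.044, "tz": 0, "turn": 0, "gripper": 0}, {"tx": 0, "ty": 0.044, "tz": 0.012, "turn": 0, "gripper": 0}, {"tx": 0, "ty": 0.044, "tz": 0.024, "turn": 0, "gripper": 0}]}}

```text
time_s: 2.7
tcp_pos: [0.5782, -0.105, 0.1374]
eef_rot: [-90.0, 0.0, -1.0]
contact_force: [0.5, 0.6, 0.6]
gripper_width: 0.0005
```

>>> {"op": "apply_moves", "data": {"deltas": [{"tx": 0, "ty": 0, "tz": 0.006, "turn": 0, "gripper": 0}, {"tx": 0, "ty": 0, "tz": 0.012, "turn": 0, "gripper": 0}, {"tx": 0, "ty": 0, "tz": 0.012, "turn": 0, "gripper": 0}]}}

```text
time_s: 3.0
tcp_pos: [0.5786, -0.0924, 0.1378]
eef_rot: [-90.0, -0.1, -0.9]
contact_force: [0.1, 0.0, 0.4]
gripper_width: 0.0007
```

Run:
```python
from h import *
s=r.get_state();t=s['tcp_pos'];print(t)
p,d=capture('side');crop('side',p,250,70,150,150,5,'pics/s5.png')
```

```text
[ 0.57863499 -0.09239573  0.13777524]
```

View pics/s5.png

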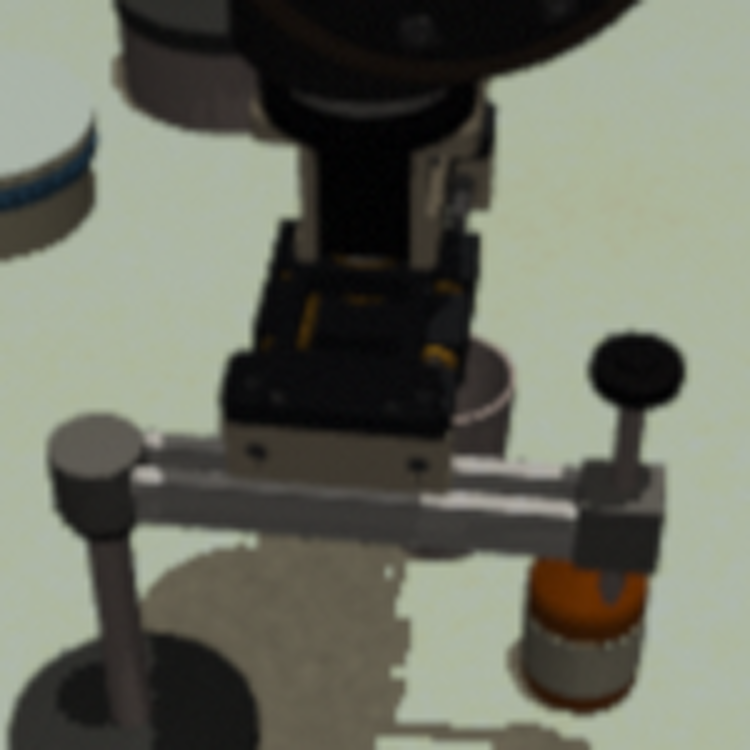

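>>> {"op": "apply_moves", "data": {"deltas": [{"tx": 0, "ty": 0, "tz": 0.004, "turn": 0, "gripper": 0}, {"tx": 0, "ty": 0, "tz": 0.008, "turn": 0, "gripper": 0}, {"tx": 0, "ty": 0, "tz": 0.008, "turn": 0, "gripper": 0}]}}

```text
time_s: 3.35
tcp_pos: [0.5784, -0.0851, 0.1371]
eef_rot: [-90.0, -0.0, -0.9]
contact_force: [1.0, 0.3, 0.8]
gripper_width: 0.0003
```

>>> {"op": "apply_moves", "data": {"deltas": [{"tx": 0, "ty": 0, "tz": 0.004, "turn": 0, "gripper": 0}, {"tx": 0, "ty": 0, "tz": 0.008, "turn": 0, "gripper": 0}, {"tx": 0, "ty": 0, "tz": 0.008, "turn": 0, "gripper": 0}]}}

```text
time_s: 3.65
tcp_pos: [0.5781, -0.0772, 0.1369]
eef_rot: [-90.0, 0.0, -0.9]
contact_force: [-2.1, -0.8, 0.5]
gripper_width: 0.0005
```

Run:
```python
from h import *
p,d=capture('side');crop('side',p,250,70,150,150,5,'pics/s6.png')
s=r.get_state();print(s['tcp_pos'],s['contact_force'])
```

```text
[ 0.57823727 -0.07723558  0.13694972] [-1.41454837 -0.73160378 -1.02980672]
```

View pics/s6.png

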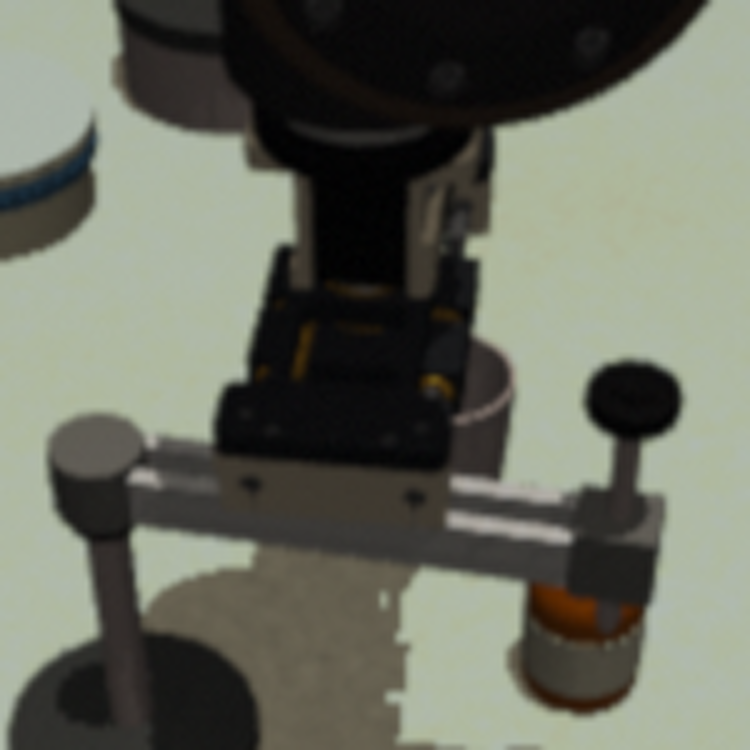

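```bash
cat >> h.py <<'E'
PIV=np.array([.6768,-.0508]) # side-camera frame
JUG=np.array([.5852,.1293])
def ang(u,v):
    h=atz('side',u,v,.238);d=h[:2]-PIV
    a=np.degrees(np.arctan2(d[1],d[0]))%360
    t=r.get_state()['tcp_pos'][:2]-PIV
    U=np.array([np.cos(np.radians(a)),np.sin(np.radians(a))]);T=np.array([-U[1],U[0]])
    print('head',h.round(4),'r',np.hypot(*d).round(4),'ang',a.round(2),'tool rad',(t@U).round(4),'off',(t@T).round(4),'to jug',(h[:2]-JUG).round(4))
def arc(a0s,rad,off,z=.137):
    w=[]
    for a in a0s:
        q=np.radians(a);U=np.array([np.cos(q),np.sin(q)]);T=np.array([-U[1],U[0]]);x=PIV+rad*U+off*T
        w.append((x[0],x[1],z,a-180))
    rows(w)
E
python3 - <<'E'
from h import *
g=lambda a,b:(250+a/5-.4,70+b/5-.4)
ang(*g(636,368)); ang(*g(633,398))
arc([173,171,169,167,165],.1,.0365)
E
```

```text
head [ 0.4792 -0.045   0.238 ] r 0.1977 ang 178.32 tool rad 0.0977 off 0.0293 to jug [-0.106  -0.1743]
head [ 0.4799 -0.0288  0.238 ] r 0.1981 ang 173.63 tool rad 0.095 off 0.0372 to jug [-0.1053 -0.1581]
t 3.7 at [ 0.5782 -0.0772  0.1369] yaw -0.92 F [-1.4 -0.7 -1. ]
[-0.0052 -0.      0.0023] turn 0.1061
[-0.006  -0.      0.0059] turn 0.141
[-0.0067 -0.      0.0096] turn 0.176
[-0.0073 -0.      0.0133] turn 0.2109
[-0.0077 -0.      0.0169] turn 0.2458
```

Run:
```python
from h import *
arc([171,168,165,162,159],.097,.0365)
```

```text
t 3.7 at [ 0.5782 -0.0772  0.1369] yaw -0.92 F [-1.4 -0.7 -1. ]
[-0.003  -0.      0.0055] turn 0.141
[-0.0041 -0.      0.0108] turn 0.1934
[-0.0048 -0.      0.0162] turn 0.2458
[-0.0053 -0.      0.0216] turn 0.2981
[-0.0055 -0.      0.027 ] turn 0.3505
```

>>> {"op": "apply_moves", "data": {"deltas": [{"tx": -0.003, "ty": 0, "tz": 0.0055, "turn": 0.14, "gripper": 0}, {"tx": -0.004, "ty": 0, "tz": 0.011, "turn": 0.193, "gripper": 0}, {"tx": -0.005, "ty": 0, "tz": 0.016, "turn": 0.246, "gripper": 0}, {"tx": -0.0055, "ty": 0, "tz": 0.0215, "turn": 0.298, "gripper": 0}, {"tx": -0.0055, "ty": 0, "tz": 0.027, "turn": 0.35, "gripper": 0}]}}

```text
time_s: 4.2
tcp_pos: [0.5737, -0.0503, 0.1371]
eef_rot: [-90.0, -0.0, -21.1]
contact_force: [0.2, -3.5, -1.0]
gripper_width: 0.0002
```

Run:
```python
from h import *
p,d=capture('side');crop('side',p,250,70,150,150,5,'pics/s7.png')
arc([156,153,150,147,144],.097,.0365)
```

```text
t 4.25 at [ 0.5738 -0.0496  0.1371] yaw -21.27 F [ 0.2 -0.3 -0. ]
[-0.0022  0.0001  0.0044] turn 0.0476
[-0.0038  0.0001  0.0096] turn 0.1
[-0.005   0.0001  0.0148] turn 0.1523
[-0.006   0.0001  0.0202] turn 0.2047
[-0.0067  0.0001  0.0256] turn 0.2571
```

View pics/s7.png

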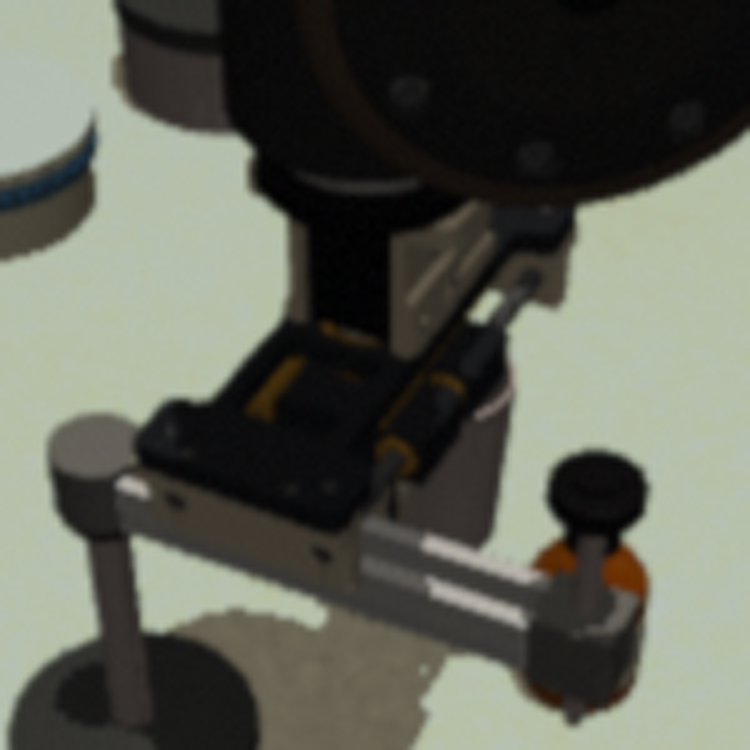

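>>> {"op": "apply_moves", "data": {"deltas": [{"tx": -0.002, "ty": 0, "tz": 0.0045, "turn": 0.048, "gripper": 0}, {"tx": -0.004, "ty": 0, "tz": 0.0095, "turn": 0.1, "gripper": 0}, {"tx": -0.005, "ty": 0, "tz": 0.015, "turn": 0.152, "gripper": 0}, {"tx": -0.006, "ty": 0, "tz": 0.02, "turn": 0.205, "gripper": 0}, {"tx": -0.0065, "ty": 0, "tz": 0.0255, "turn": 0.257, "gripper": 0}]}}

```text
time_s: 4.75
tcp_pos: [0.5767, -0.0243, 0.1372]
eef_rot: [-90.0, -0.0, -35.8]
contact_force: [-0.4, -1.4, 1.8]
gripper_width: 0.0007
```

Run:
```python
from h import *
p,d=capture('side');crop('side',p,230,90,160,180,4,'pics/s8.png')
arc([141,138,135,132,129],.097,.0365)
```

```text
t 4.8 at [ 0.5771 -0.0236  0.1372] yaw -35.93 F [0.4 0.2 0.3]
[-0.0021  0.0002  0.0052] turn 0.0535
[-0.0036  0.0002  0.0104] turn 0.1059
[-0.0048  0.0002  0.0157] turn 0.1582
[-0.0058  0.0002  0.0211] turn 0.2106
[-0.0064  0.0002  0.0264] turn 0.263
```

View pics/s8.png

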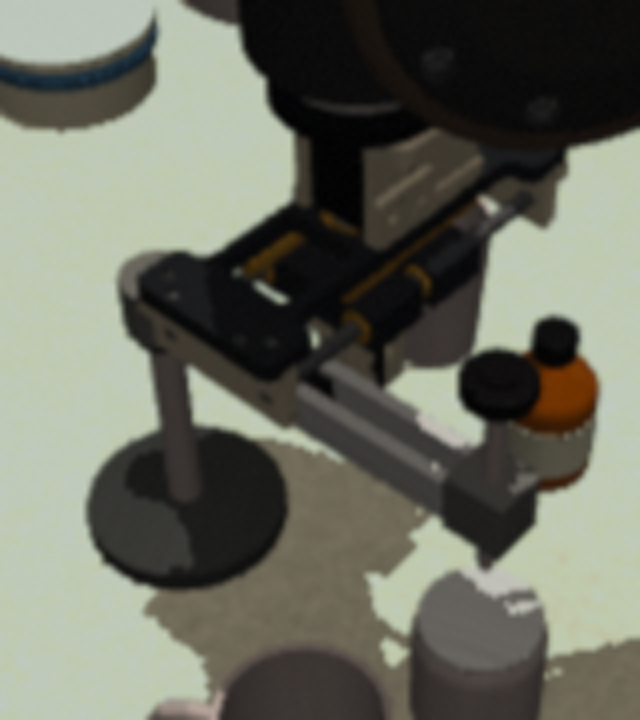

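>>> {"op": "apply_moves", "data": {"deltas": [{"tx": -0.002, "ty": 0, "tz": 0.005, "turn": 0.0535, "gripper": 0}, {"tx": -0.0035, "ty": 0, "tz": 0.0105, "turn": 0.106, "gripper": 0}, {"tx": -0.005, "ty": 0, "tz": 0.0155, "turn": 0.158, "gripper": 0}, {"tx": -0.006, "ty": 0, "tz": 0.021, "turn": 0.21, "gripper": 0}, {"tx": -0.0065, "ty": 0, "tz": 0.0265, "turn": 0.263, "gripper": 0}]}}

```text
time_s: 5.3
tcp_pos: [0.5867, 0.0009, 0.1371]
eef_rot: [-90.0, -0.0, -50.8]
contact_force: [-0.7, -2.5, 1.0]
gripper_width: 0.0008
```

Run:
```python
from h import *
p,d=capture('side');crop('side',p,230,90,160,200,4,'pics/s9.png')
cv2.imwrite('pics/s9.png',cv2.resize(p[120:320,220:400,::-1],None,fx=3,fy=3,interpolation=cv2.INTER_CUBIC))
arc([127,125,123,121,119.5],.097,.0365)
```

```text
t 5.35 at [0.5873 0.0016 0.1371] yaw -50.96 F [ 0.2 -0.6  1. ]
[-0.0011  0.0001  0.0035] turn 0.0357
[-0.0022  0.0001  0.0069] turn 0.0706
[-0.0032  0.0001  0.0104] turn 0.1055
[-0.004   0.0001  0.0139] turn 0.1404
[-0.0046  0.0001  0.0166] turn 0.1666
```

View pics/s9.png

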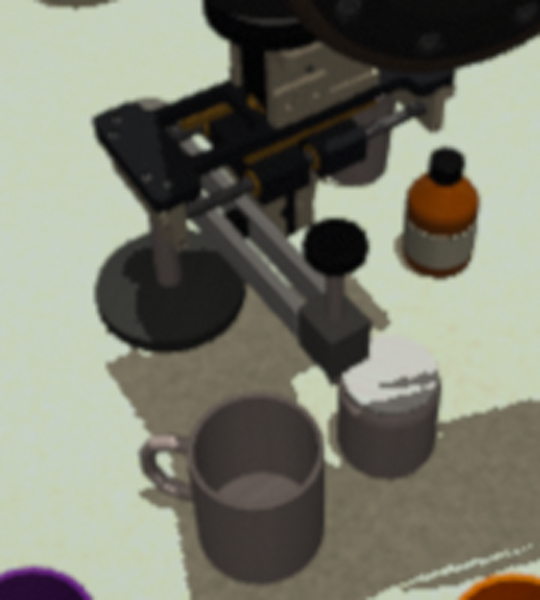

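>>> {"op": "apply_moves", "data": {"deltas": [{"tx": -0.001, "ty": 0, "tz": 0.0035, "turn": 0.0357, "gripper": 0}, {"tx": -0.002, "ty": 0, "tz": 0.007, "turn": 0.07, "gripper": 0}, {"tx": -0.003, "ty": 0, "tz": 0.0105, "turn": 0.105, "gripper": 0}, {"tx": -0.004, "ty": 0, "tz": 0.014, "turn": 0.14, "gripper": 0}, {"tx": -0.0046, "ty": 0, "tz": 0.0165, "turn": 0.167, "gripper": 0}]}}

```text
time_s: 5.85
tcp_pos: [0.5964, 0.015, 0.1371]
eef_rot: [-90.0, 0.0, -60.3]
contact_force: [-3.3, -1.9, 1.4]
gripper_width: 0.0003
```

Run:
```python
from h import *
ang(331.4,201.3)
p,d=capture('side')
cv2.imwrite('pics/s10.png',cv2.resize(p[140:320,230:390,::-1],None,fx=3.3,fy=3.3,interpolation=cv2.INTER_CUBIC))
```

```text
head [0.5444 0.0991 0.238 ] r 0.2 ang 131.45 tool rad 0.1025 off 0.0167 to jug [-0.0408 -0.0302]
```

View pics/s10.png

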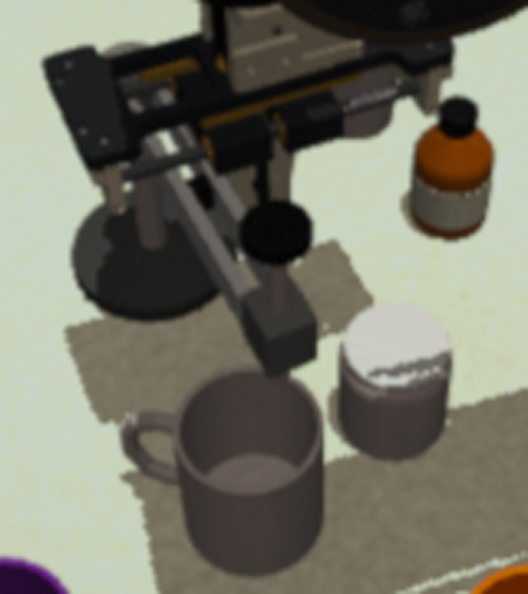

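Run:
```python
from h import *
ang(313.3,209.4)
arc([119.5,118.5,117.3,117.3],.097,.0365);arc([117.3,117.3],.099,.033)
```

```text
head [0.5694 0.1181 0.238 ] r 0.2001 ang 122.45 tool rad 0.0987 off 0.0321 to jug [-0.0158 -0.0112]
t 5.9 at [0.5968 0.0153 0.1371] yaw -60.4 F [-0.1 -1.6  1.8]
[-0.0001  0.0001  0.0006] turn 0.0017
[-0.0007  0.0001  0.0023] turn 0.0192
[-0.0014  0.0001  0.0044] turn 0.0401
[-0.0014  0.0001  0.0044] turn 0.0401
t 5.9 at [0.5968 0.0153 0.1371] yaw -60.4 F [-0.1 -1.6  1.8]
[-0.0032  0.0001  0.0079] turn 0.0401
[-0.0032  0.0001  0.0079] turn 0.0401
```

>>> {"op": "apply_moves", "data": {"deltas": [{"tx": -0.001, "ty": 0, "tz": 0.003, "turn": 0.015, "gripper": 0}, {"tx": -0.002, "ty": 0, "tz": 0.006, "turn": 0.03, "gripper": 0}, {"tx": -0.003, "ty": 0, "tz": 0.0085, "turn": 0.05, "gripper": 0}, {"tx": -0.003, "ty": 0, "tz": 0.0085, "turn": 0.05, "gripper": 0}]}}

```text
time_s: 6.3
tcp_pos: [0.603, 0.0217, 0.137]
eef_rot: [-90.0, 0.1, -63.1]
contact_force: [-1.3, -0.7, 0.8]
gripper_width: 0.0002
```

Run:
```python
from h import *
p,d=capture('side')
cv2.imwrite('pics/s11.png',cv2.resize(p[140:320,230:390,::-1],None,fx=3.3,fy=3.3,interpolation=cv2.INTER_CUBIC))
```

View pics/s11.png

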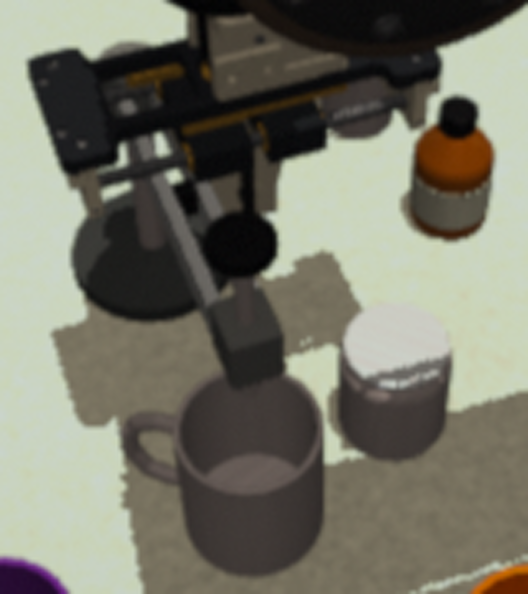

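Run:
```python
from h import *
ang(302.4,213.3)
print(atz('side',230+250/3.3-.3,140+432/3.3-.3,.09))
h=atz('side',302.4,213.3,.238)
print((proj('side',[[h[0],h[1],.115],[h[0],h[1],.16]])-[230,140])*3.3)
```

```text
head [0.5843 0.1273 0.238 ] r 0.2007 ang 117.44 tool rad 0.0983 off 0.0321 to jug [-0.0009 -0.002 ]
[0.58484458 0.13042162 0.09      ]
[[249.08197041 398.97257448]
 [245.68899588 346.52436289]]
```

The probe head is at (0.584,0.127), about 2–3 mm from the jug centre. Next I back off and lift.

>>> {"op": "apply_moves", "data": {"deltas": [{"tx": 0, "ty": 0, "tz": -0.01, "turn": 0, "gripper": 0}, {"tx": 0, "ty": 0, "tz": -0.025, "turn": 0, "gripper": 0}, {"tx": 0, "ty": -0.03, "tz": -0.025, "turn": 0, "gripper": 0}, {"tx": 0, "ty": -0.07, "tz": -0.025, "turn": 0, "gripper": 0}, {"tx": 0, "ty": -0.11, "tz": -0.025, "turn": 0, "gripper": 0}]}}

```text
time_s: 6.85
tcp_pos: [0.5789, 0.0092, 0.2481]
eef_rot: [-90.0, 0.1, -63.2]
contact_force: [0.1, 0.7, -0.3]
gripper_width: 0.0004
```

>>> {"op": "apply_moves", "data": {"deltas": [{"tx": 0, "ty": -0.03, "tz": 0, "turn": 0, "gripper": 0}, {"tx": 0, "ty": -0.065, "tz": 0, "turn": 0, "gripper": 0}, {"tx": 0, "ty": -0.065, "tz": 0, "turn": 0, "gripper": 0}]}}

```text
time_s: 7.15
tcp_pos: [0.5816, 0.0094, 0.3177]
eef_rot: [-89.5, -0.1, -63.1]
contact_force: [0.3, -0.7, -0.6]
gripper_width: 0.0002
```

Run:
```python
from h import *
rows([(.585,.128,.305,-63)])
p,d=capture('side')
cv2.imwrite('pics/s12.png',cv2.resize(p[90:320,210:410,::-1],None,fx=2.6,fy=2.6,interpolation=cv2.INTER_CUBIC))
```

```text
t 7.15 at [0.5816 0.0094 0.3177] yaw -63.13 F [ 0.3 -0.7 -0.6]
[-0.1043  0.013   0.0566] turn -0.0023
```

View pics/s12.png

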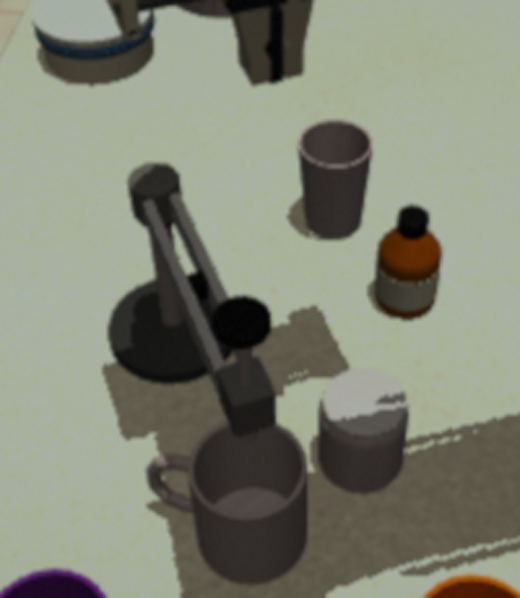

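Run:
```python
from h import *
s=r.get_state();t=s['tcp_pos'];print(t)
print(proj('side',[t,t-[0,0,.017]]))
p,d=capture('side')
for v in range(100,122,3):
    e,q=ray('side',312,v);print(v,(e+q*d[v,312]).round(4))
```

```text
[0.58057712 0.00959015 0.3148401 ]
[[313.91068639 122.27330352]
 [314.14597023 131.19832611]]
100 [0.5808 0.0215 0.3623]
103 [0.581  0.0207 0.3568]
106 [0.5813 0.0199 0.3512]
109 [0.5824 0.013  0.3411]
112 [0.5814 0.021  0.3415]
115 [0.5815 0.0206 0.336 ]
118 [0.5817 0.0206 0.3306]
121 [0.5816 0.0223 0.3264]
```

The tip is really at about TCP z + 7 mm (depth agrees with the earlier picture), so I'll go by force and vision. Moving over the head.

>>> {"op": "apply_moves", "data": {"deltas": [{"tx": -0.035, "ty": 0, "tz": 0.019, "turn": 0, "gripper": 0}, {"tx": -0.07, "ty": 0, "tz": 0.038, "turn": 0, "gripper": 0}, {"tx": -0.104, "ty": 0.01, "tz": 0.056, "turn": 0, "gripper": 0}, {"tx": -0.104, "ty": 0.03, "tz": 0.056, "turn": 0, "gripper": 0}, {"tx": -0.104, "ty": 0.04, "tz": 0.056, "turn": 0, "gripper": 0}]}}

```text
time_s: 7.75
tcp_pos: [0.5984, 0.0949, 0.2658]
eef_rot: [-89.7, 3.4, -59.4]
contact_force: [0.5, -0.1, -0.7]
gripper_width: 0.0007
```

>>> {"op": "apply_moves", "data": {"deltas": [{"tx": 0, "ty": 0, "tz": 0, "turn": 0, "gripper": 0}]}}

```text
time_s: 7.85
tcp_pos: [0.5978, 0.0936, 0.266]
eef_rot: [-89.8, 3.4, -59.4]
contact_force: [0.3, -0.7, -0.1]
gripper_width: 0.0005
```

Run:
```python
from h import *
rows([(.585,.128,.27,-63)])
p,d=capture('side')
cv2.imwrite('pics/s13.png',cv2.resize(p[90:320,210:410,::-1],None,fx=2.6,fy=2.6,interpolation=cv2.INTER_CUBIC))
```

```text
t 7.85 at [0.5978 0.0936 0.266 ] yaw -59.42 F [ 0.3 -0.7 -0.1]
[-0.0363 -0.0018  0.0065] turn 0.0625
```

View pics/s13.png

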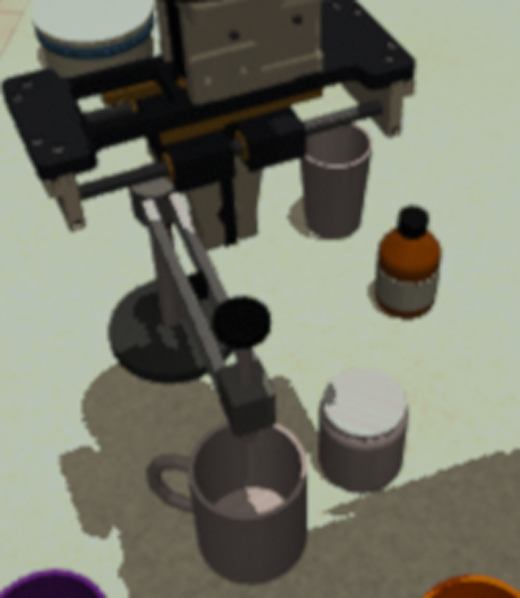

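Run:
```python
from h import *
s=r.get_state();print(s['joints'],s['eef_rot'])
rows([(.585,.06,.31,-30)])
```

```text
[  25.07898335   13.24700516   -2.21377928   -3.44794867  -74.56983228
 -173.59699564] [-89.68595012   3.30867464 -59.42746155]
t 7.9 at [0.5985 0.0932 0.2678] yaw -59.43 F [-0.2  0.1  0.3]
[ 0.0192 -0.0435 -0.0283] turn -0.5136
```

>>> {"op": "apply_moves", "data": {"deltas": [{"tx": 0.01, "ty": -0.03, "tz": -0.01, "turn": -0.13, "gripper": 0}, {"tx": 0.01, "ty": -0.04, "tz": -0.01, "turn": -0.26, "gripper": 0}, {"tx": 0.01, "ty": -0.04, "tz": -0.01, "turn": -0.39, "gripper": 0}, {"tx": 0.01, "ty": -0.04, "tz": -0.01, "turn": -0.52, "gripper": 0}, {"tx": 0.01, "ty": -0.04, "tz": -0.01, "turn": -0.52, "gripper": 0}]}}

```text
time_s: 8.4
tcp_pos: [0.5966, 0.0768, 0.3097]
eef_rot: [-87.9, 2.5, -29.5]
contact_force: [-0.2, -0.3, 1.5]
gripper_width: -0.0002
```

Run:
```python
from h import *
s=r.get_state();print(s['joints'],s['eef_rot'])
rows([(.585,.128,.30,-30)])
```

```text
[  23.69227138   11.73420309    1.14623794   -3.36680596  -79.24986508
 -142.66325427] [-87.87685997   2.5432813  -29.54733833]
t 8.4 at [0.5966 0.0768 0.3097] yaw -29.55 F [-0.2 -0.3  1.5]
[-0.0349  0.0127  0.0384] turn 0.0079
```

>>> {"op": "apply_moves", "data": {"deltas": [{"tx": -0.017, "ty": 0.005, "tz": 0.019, "turn": 0, "gripper": 0}, {"tx": -0.035, "ty": 0.0125, "tz": 0.0385, "turn": 0, "gripper": 0}, {"tx": -0.035, "ty": 0.0125, "tz": 0.0385, "turn": 0, "gripper": 0}]}}

```text
time_s: 8.7
tcp_pos: [0.5841, 0.1305, 0.2987]
eef_rot: [-87.9, 2.7, -29.8]
contact_force: [0.5, -0.3, -0.1]
gripper_width: 0.0002
```

Run:
```python
from h import *
s=r.get_state();print(s['joints'],s['eef_rot'])
rows([(.5845,.1275,z,-30) for z in(.27,.255,.24)])
p,d=capture('side')
cv2.imwrite('pics/s14.png',cv2.resize(p[90:320,210:410,::-1],None,fx=2.6,fy=2.6,interpolation=cv2.INTER_CUBIC))
```

```text
[  29.01029097   11.55161546   -0.45012162   -3.41790565  -77.63820959
 -148.10892789] [-87.9445816    2.65888161 -29.77236399]
t 8.7 at [0.5841 0.1305 0.2987] yaw -29.77 F [ 0.5 -0.3 -0.1]
[ 0.0031  0.0285 -0.0034] turn 0.004
[ 0.0038  0.0435 -0.0039] turn 0.004
[ 0.0045  0.0585 -0.0045] turn 0.004
```

View pics/s14.png

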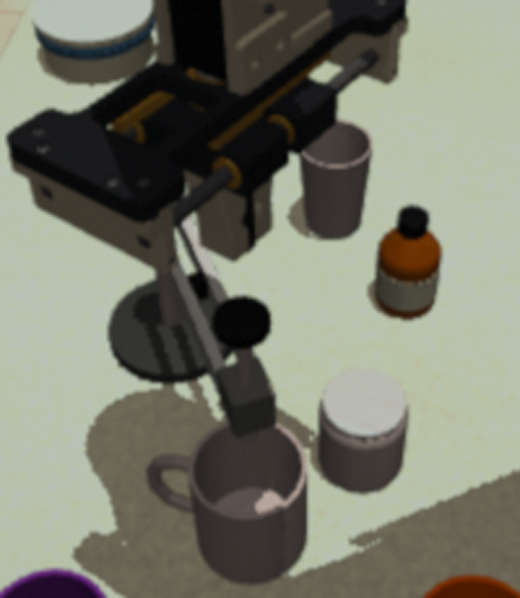

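Run:
```python
from h import *
p,d=capture('side')
for u in (290,300,308):
  for v in range(170,190,3):
    e,q=ray('side',u,v);print(u,v,(e+q*d[v,u]).round(4))
print(proj('side',[[.584,.1305,.306],[.584,.1305,.282]]))
cv2.imwrite('pics/s15.png',cv2.resize(p[140:240,260:340,::-1],None,fx=6,fy=6,interpolation=cv2.INTER_CUBIC))
```

```text
290 170 [0.5935 0.1431 0.3387]
290 173 [0.5942 0.1415 0.3319]
290 176 [0.5949 0.1399 0.325 ]
290 179 [0.5952 0.1401 0.3198]
290 182 [0.5959 0.1386 0.3127]
290 185 [ 0.6658 -0.1569  0.0024]
290 188 [ 0.6643 -0.1477  0.0016]
300 170 [0.5808 0.1424 0.3393]
300 173 [0.5811 0.1421 0.3338]
300 176 [0.5813 0.1424 0.3288]
300 179 [0.5813 0.1437 0.3247]
300 182 [0.5815 0.1441 0.3197]
300 185 [0.5815 0.1452 0.3153]
300 188 [0.5818 0.145  0.3095]
308 170 [0.5735 0.1256 0.3244]
308 173 [0.5731 0.1291 0.3223]
308 176 [0.5733 0.1287 0.3164]
308 179 [0.5734 0.1295 0.3117]
308 182 [ 6.250e-01 -1.742e-01 -5.000e-04]
308 185 [ 0.6239 -0.1658 -0.0021]
308 188 [ 6.222e-01 -1.537e-01  1.000e-04]
[[300.14471567 181.95850511]
 [300.94916343 194.28351258]]
```

View pics/s15.png

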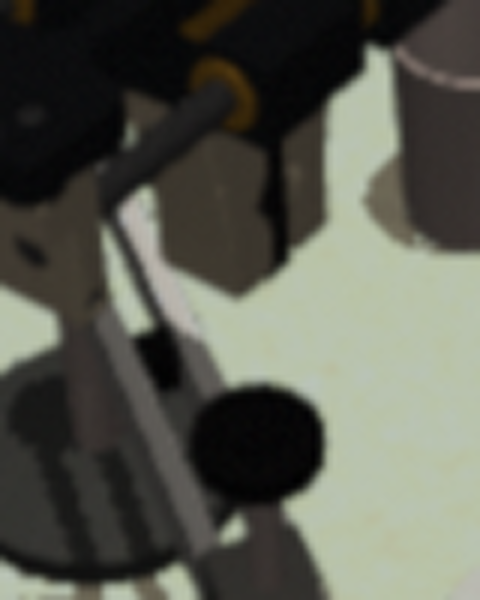

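>>> {"op": "apply_moves", "data": {"deltas": [{"tx": 0.001, "ty": 0.015, "tz": 0, "turn": 0, "gripper": 0}, {"tx": 0.002, "ty": 0.03, "tz": -0.001, "turn": 0, "gripper": 0}, {"tx": 0.003, "ty": 0.045, "tz": -0.002, "turn": 0, "gripper": 0}, {"tx": 0.004, "ty": 0.055, "tz": -0.002, "turn": 0, "gripper": 0}, {"tx": 0.004, "ty": 0.055, "tz": -0.002, "turn": 0, "gripper": 0}]}}

```text
time_s: 9.3
tcp_pos: [0.5857, 0.1271, 0.2427]
eef_rot: [-88.0, 2.7, -29.7]
contact_force: [-0.4, 0.0, 0.8]
gripper_width: 0.0005
```

Run:
```python
from h import *
rows([(.5845,.129,z,-30) for z in(.24,.23,.22,.21,.2,.19)])
p,d=capture('side')
cv2.imwrite('pics/s16.png',cv2.resize(p[140:300,240:360,::-1],None,fx=3.7,fy=3.7,interpolation=cv2.INTER_CUBIC))
```

```text
t 9.3 at [0.5857 0.1271 0.2427] yaw -29.74 F [-0.4  0.   0.8]
[-0.0018  0.0028  0.001 ] turn 0.0046
[-0.0014  0.0128  0.0006] turn 0.0046
[-0.0009  0.0228  0.0003] turn 0.0046
[-0.0004  0.0328 -0.0001] turn 0.0046
[ 0.      0.0428 -0.0004] turn 0.0046
[ 0.0005  0.0527 -0.0008] turn 0.0046
```

View pics/s16.png

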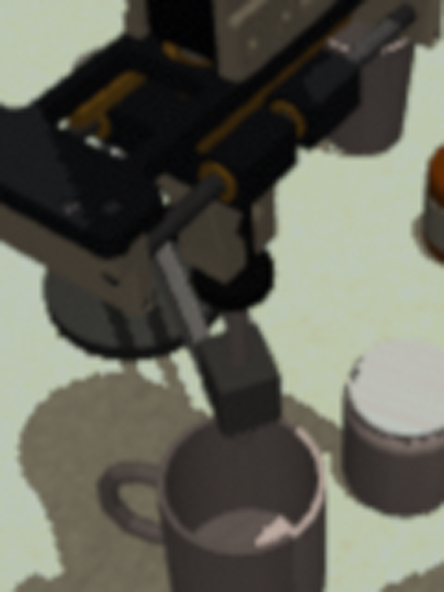

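>>> {"op": "apply_moves", "data": {"deltas": [{"tx": -0.001, "ty": 0.005, "tz": 0, "turn": 0, "gripper": 0}, {"tx": -0.001, "ty": 0.01, "tz": 0, "turn": 0, "gripper": 0}, {"tx": -0.001, "ty": 0.015, "tz": 0, "turn": 0, "gripper": 0}, {"tx": -0.001, "ty": 0.02, "tz": 0, "turn": 0, "gripper": 0}, {"tx": -0.001, "ty": 0.02, "tz": 0, "turn": 0, "gripper": 0}]}}

```text
time_s: 9.85
tcp_pos: [0.5846, 0.1294, 0.2234]
eef_rot: [-88.0, 2.6, -29.6]
contact_force: [0.0, -0.1, -0.2]
gripper_width: 0.0004
```

Run:
```python
from h import *
rows([(.5845,.129,z,-30) for z in(.21,.2,.19,.18)])
p,d=capture('side')
cv2.imwrite('pics/s17.png',cv2.resize(p[140:300,240:360,::-1],None,fx=3.7,fy=3.7,interpolation=cv2.INTER_CUBIC))
```

```text
t 9.85 at [0.5846 0.1294 0.2234] yaw -29.63 F [ 0.  -0.1 -0.2]
[ 0.0007  0.0133 -0.0009] turn 0.0064
[ 0.0012  0.0233 -0.0013] turn 0.0064
[ 0.0016  0.0333 -0.0016] turn 0.0064
[ 0.0021  0.0433 -0.002 ] turn 0.0064
```

View pics/s17.png

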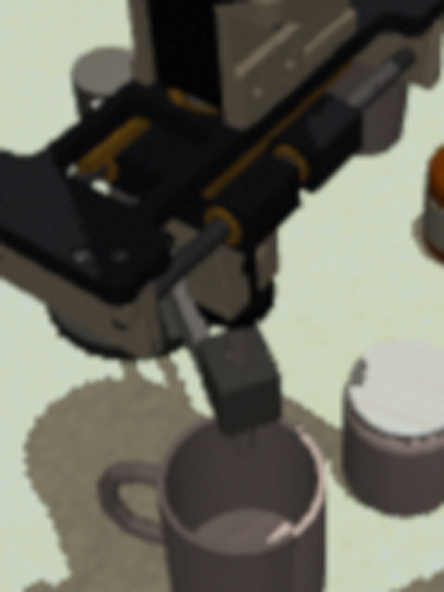

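>>> {"op": "apply_moves", "data": {"deltas": [{"tx": 0, "ty": 0.005, "tz": 0, "turn": 0, "gripper": 0}, {"tx": 0.001, "ty": 0.01, "tz": -0.001, "turn": 0, "gripper": 0}, {"tx": 0.001, "ty": 0.015, "tz": -0.001, "turn": 0, "gripper": 0}, {"tx": 0.001, "ty": 0.02, "tz": -0.001, "turn": 0, "gripper": 0}]}}

```text
time_s: 10.3
tcp_pos: [0.5848, 0.1292, 0.2035]
eef_rot: [-87.9, 2.6, -29.6]
contact_force: [-0.5, -0.6, 1.6]
gripper_width: 0.0005
```

>>> {"op": "apply_moves", "data": {"deltas": [{"tx": 0, "ty": 0.004, "tz": 0, "turn": 0, "gripper": 0}, {"tx": 0, "ty": 0.008, "tz": 0, "turn": 0, "gripper": 0}, {"tx": 0, "ty": 0.01, "tz": 0, "turn": 0, "gripper": 0}]}}

```text
time_s: 10.6
tcp_pos: [0.5845, 0.1295, 0.1935]
eef_rot: [-88.0, 2.6, -29.6]
contact_force: [2.0, -1.4, 2.5]
gripper_width: 0.0007
```

Run:
```python
from h import *
rows([(.5845,.129,z,-30) for z in(.19,.185,.18)])
p,d=capture('side')
cv2.imwrite('pics/s18.png',cv2.resize(p[140:300,240:360,::-1],None,fx=3.7,fy=3.7,interpolation=cv2.INTER_CUBIC))
```

```text
t 10.6 at [0.5845 0.1295 0.1935] yaw -29.64 F [ 2.  -1.4  2.5]
[ 0.0004  0.0035 -0.0006] turn 0.0064
[ 0.0006  0.0085 -0.0008] turn 0.0064
[ 0.0009  0.0135 -0.0009] turn 0.0064
```

View pics/s18.png

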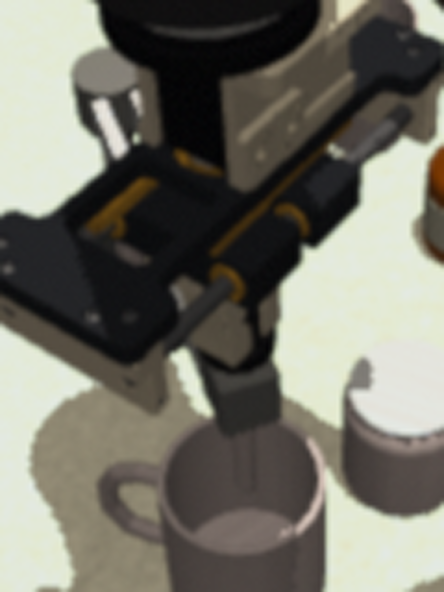

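>>> {"op": "apply_moves", "data": {"deltas": [{"tx": 0, "ty": 0.003, "tz": 0, "turn": 0, "gripper": 0}, {"tx": 0, "ty": 0.005, "tz": 0, "turn": 0, "gripper": 0}, {"tx": 0, "ty": 0.005, "tz": 0, "turn": 0, "gripper": 0}]}}

```text
time_s: 10.95
tcp_pos: [0.5844, 0.1299, 0.1891]
eef_rot: [-87.9, 2.6, -29.6]
contact_force: [0.7, -3.0, 3.1]
gripper_width: 0.0007
```

>>> {"op": "apply_moves", "data": {"deltas": [{"tx": 0, "ty": 0.002, "tz": 0, "turn": 0, "gripper": 0}, {"tx": 0, "ty": 0.002, "tz": 0, "turn": 0, "gripper": 0}]}}

```text
time_s: 11.15
tcp_pos: [0.5856, 0.1304, 0.1889]
eef_rot: [-87.8, 2.5, -29.6]
contact_force: [-0.0, -1.5, 11.9]
gripper_width: 0.0006
```

>>> {"op": "apply_moves", "data": {"deltas": [{"tx": 0, "ty": 0.001, "tz": 0, "turn": 0, "gripper": 0}, {"tx": 0, "ty": 0.001, "tz": 0, "turn": 0, "gripper": 0}]}}

```text
time_s: 11.35
tcp_pos: [0.5861, 0.1306, 0.1888]
eef_rot: [-87.7, 2.4, -29.6]
contact_force: [-0.1, -0.7, 15.4]
gripper_width: 0.0003
```

>>> {"op": "apply_moves", "data": {"deltas": [{"tx": 0, "ty": -0.01, "tz": 0, "turn": 0, "gripper": 0}, {"tx": 0, "ty": -0.03, "tz": 0, "turn": 0, "gripper": 0}, {"tx": 0, "ty": -0.07, "tz": 0, "turn": 0, "gripper": 0}, {"tx": 0, "ty": -0.11, "tz": 0, "turn": 0, "gripper": 0}, {"tx": 0, "ty": -0.11, "tz": 0, "turn": 0, "gripper": 0}]}}

```text
time_s: 11.85
tcp_pos: [0.5886, 0.1247, 0.3015]
eef_rot: [-87.6, 2.3, -29.6]
contact_force: [-0.2, -0.1, 0.5]
gripper_width: 0.0007
```

>>> {"op": "apply_moves", "data": {"deltas": [{"tx": 0, "ty": 0, "tz": -0.04, "turn": 0, "gripper": 0}, {"tx": 0, "ty": 0, "tz": -0.08, "turn": 0, "gripper": 0}, {"tx": 0, "ty": 0, "tz": -0.12, "turn": 0, "gripper": 0}, {"tx": 0, "ty": 0, "tz": -0.12, "turn": 0, "gripper": 0}]}}

```text
time_s: 12.25
tcp_pos: [0.5245, 0.0175, 0.2914]
eef_rot: [-87.9, 2.7, -29.8]
contact_force: [1.2, 0.6, 0.8]
gripper_width: 0.0006
```

Run:
```python
from h import *
p,d=capture('side');print(r.get_state()['tcp_pos'])
cv2.imwrite('pics/s19.png',cv2.resize(p[120:320,230:410,::-1],None,fx=3,fy=3,interpolation=cv2.INTER_CUBIC))
p,d=capture('top');cv2.imwrite('pics/t19.png',p[:,:,::-1])
```

```text
[0.52573434 0.01874781 0.29144384]
```

View pics/s19.png

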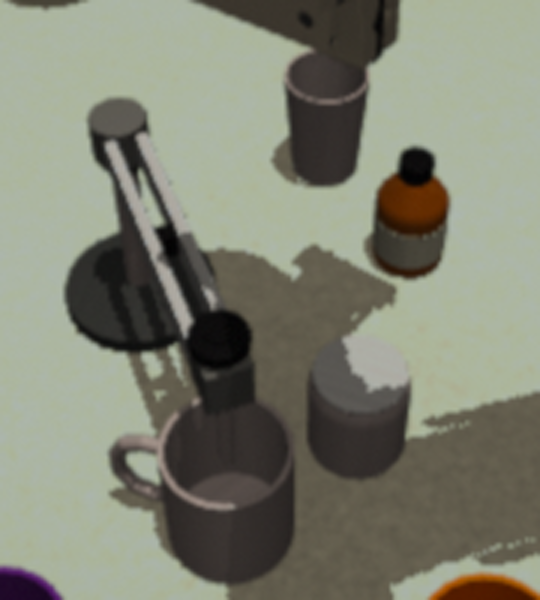

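View pics/t19.png

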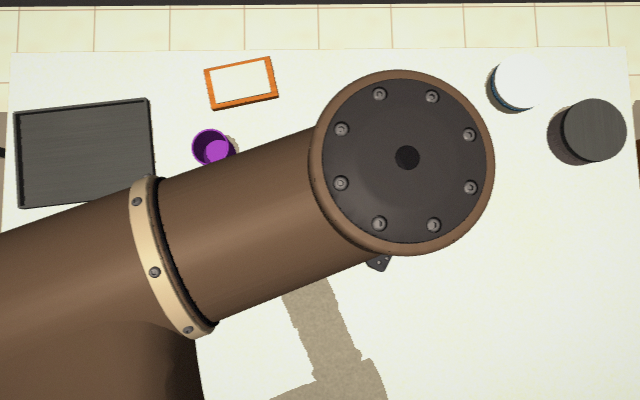

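Run:
```python
from h import *
p,d=capture('side')
for u,v in((303,232),(299,233),(306,232)):
    e,q=ray('side',u,v);print((e+q*d[v,u]).round(4))
h=atz('side',302.6,232.5,.193);print('head',h,'r',np.hypot(*(h[:2]-PIV)))
g=lambda a,b:(230+a/3-.3,120+b/3-.3)
J=atz('side',*g(226,454),.09);print('jug',J,'was',JUG,'dist',np.hypot(*(h-J)[:2]),np.hypot(*(h[:2]-JUG)))
a=np.load('side0.npz')['p'].astype(int)
print('bottle/beaker/tin imgs diff left to eye')
```

```text
[0.5849 0.1293 0.1962]
[0.5913 0.1291 0.1926]
[0.5807 0.1265 0.1933]
head [0.58584854 0.12784032 0.193     ] r 0.20046080397953608
jug [0.58545233 0.13134507 0.09      ] was [0.5852 0.1293] dist 0.003527072189876949 0.0015972648544522274
bottle/beaker/tin imgs diff left to eye
```

The head top now reads 0.193 m, which is fully down, and it is 2–4 mm from the jug axis. The vessels look upright and unmoved, and the robot is clear. Handing in.

Run:
```python
from h import *
s=r.get_state();print(s['time_s'],s['contact_force'],s['qd'].round(2));print(r.close_job())
```

```text
12.4 [-0.17026091 -0.88048504 -0.32451713] [0.94 1.04 0.6  0.13 0.06 0.03]
the job is handed in; nothing more can be done
None
```

The probe is standing inside the grey jug, pushed all the way down, and I handed the job in at 12.4 s. I swung the arm about 62° round to the jug by pushing the right rail with closed fingers. Then I pressed the probe's head down to its stop, where the force rose to 15 N with no further travel, and moved clear.

**Last checks (side camera):**
- **Probe depth:** the head top read between 0.193 and 0.196 m, against 0.193 m when fully down.
- **Position over the jug:** the head is 2–4 mm from the jug's axis, and the jug has moved 2 mm at most, within measuring error.
- **Other vessels:** the bottle, tin and beaker look upright and where they were. I judged that by eye and did not measure it.
- **Robot:** contact force was about zero and the gripper was clear of everything. The joints still showed a small residual speed, up to 1 degree/s.

**What disagreed or went wrong:**
- **Finger height:** the camera showed the closed fingertips about 24 mm higher than the given tool measurements imply, so I set heights by camera and force.
- **Joint 6 limit:** on the first move over the head, joint 6 reached the edge of its range (-173.60° of -173.66°). That left the tool tilted about 3° for the press, with no visible effect.
- **Top camera:** the arm blocked its view at the end, so the final check rests on the side camera alone.

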